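# Set the blade gap of the paste sheeter with the setting gauge

## Robot

A 6-joint arm with a two-finger parallel gripper is mounted at the origin on the work surface; the furniture and walls round the work are solid. World frame = base frame: x ahead of the robot, y to its left, z up, the work surface at z = 0. Lengths are in m, angles in rad, forces in N, time in s.
With the tool pointing down it reaches from about 0.375 to 0.925 m from the base axis. Payload 5.7 kg.
Tool frame: the origin (TCP) lies between the finger pads; the fingertips stand r.finger_overhang ahead of it and the grasp point (between the pads) lies 5 mm behind it (r.finger_overhang is the distance from the TCP to the fingertips, in m); x points along the fingers, z is the direction in which the jaws open and shut, and the axes are right-handed (so a half turn about x gives the same grasp; the last joint's range is limited). The gripper opens to 85 mm and grips with 20 to 120 N. Pads are 22 mm wide; open, the fingers measure 114 mm over their backs; the gripper's body (76 mm by 85 mm) begins 54 mm behind the grasp point. The pads swing forward as they close: fully open they stand 13 mm farther back than shut.
Start: joints at [-0.115, 0.359, 1.51, -0, 1.272, -0.115], TCP at [0.6, -0, 0.245] pointing down, gripper open.
Joint ranges: [-2.97, 2.97], [-1.01, 2.36], [0.21, 2.38], [-0.96, 4.11], [0.2, 2.71], [-2.98, 2.98]. Speed limits (rad/s): [2.39, 2.39, 3.14, 3.14, 3.14, 3.14].

## Interface

Orientations are given as a unit quaternion [x, y, z, w].
In Python, from plant import r gives the robot as it stands. The module is installed in compiled form; this text tells all that it offers. Calls block until the motion is done:
- r.goto(position, orientation): joint-space move of the TCP to a pose.
- r.move_l(position, frame=None, velocity=0.15): straight line of the TCP; frame=None keeps the orientation; velocity is the mean speed in m/s.
- r.movej(angles): joint-space move.
- r.set_gripper(opening, squeeze=None): opening from 0.0 (shut) to 1.0 (fully open); squeeze is the grip in N (None keeps the last); returns when the fingers have stopped.
- r.dwell(seconds).
- r.solve_ik(position, orientation): joint angles nearest the present ones, or None.
- r.state(): the state.
- r.capture(name): name is "scene" or "side" or "wrist"; returns a dict with "image" (480x640x3 uint8, blue, green, red), "fovy" (degrees; the focal length in pixels is half the picture's height over the tangent of half this angle, whatever the lens; pixels are square), "cx", "cy" (the principal point, pixels), "R" (3x3) and "t" (3): a world point X has camera coordinates R X + t. Camera axes: x right, y down, z forward; pixel columns grow to the right and rows downward; lengths in m; the calibration is good to about 2 mm. A picture is of the moment at which its call begins. There is no depth.
A pose or a line that the arm cannot do raises r.MotionError and nothing moves.
- r.close_job(): hands the job in, once; it reports no verdict.
The state is a dict: "t": time; "joints": joint angles; "dq": joint speeds; "joint_torque": joint torques, N m; "eef_pos": TCP position; "orientation": TCP orientation; "force": force on the tool from outside, world axes, zero at the start; "torque": the same for the moment, N m; "gripper_width": opening from 0.0 (shut) to 1.0 (fully open).
Only numpy, scipy, OpenCV 4.12 (cv2) and the standard library are available. Lean on these libraries where they do the work, as an engineer would, in place of code of your own. Each camera call takes 0.05 s, during which the arm holds its last target. There are 200 camera calls.

## Task

Set the blade gap of the little paste sheeter: push the setting gauge's steel tongue in flat under the blade until it reaches at least 2.5 cm past it and let go, then turn the screw on top clockwise until the blade just drags on the tongue, a light nip of a few newtons and never a hard clamp. Draw the gauge back through the nip, feeling that it drags lightly but still slides, until about a centimetre of tongue is left past the blade; leave it nipped like that, released, so that I can tighten the lock nut against it. Leave the loupe and the upright bead tube standing where they are.

Things in the scene. Friction and masses are not known exactly. Their poses are not given: they have to be found in the camera images.
- machine: paste sheeter, fixed: grey base 215 x 124 mm with a flat steel bed 84 mm wide, 28 mm above the table; two aluminium cheeks 92 mm apart carry a crosshead (top 85 mm up) and a steel blade hangs across the bed under it. Origin on the table below the middle of the blade; +x is the feed direction (149 mm of open bed lies on the -x side, where the gauge goes in), y along the blade, z up.
- blade_line (a point): point on the bed's top right under the middle of the blade, axes as the machine's. Blade 82 mm long (y), 4 mm thick (x); cheeks and crosshead span x = -8 to 31 mm. At the start the gap under the blade is 4.9 to 8.6 mm; screw and carriage do not tell it, as the blade is clamped in its carriage at a different height each time.
- carriage: dark steel bar 86 x 20 x 16 mm behind the blade; carries the blade straight up and down when the screw is turned. Origin in the plane of the blade at mid height of the bar. How far the blade hangs below it is not known (varies by 2.8 mm). The blade is springy: it yields about 1 mm for each 10 N of nip.
- screw (a joint): adjusting screw on top of the crosshead, rad; grows as it turns clockwise seen from above, which lowers carriage and blade by 1.8 mm per rad. Starts at 0 to 0.6, stop at 3.3. It stays where it is left (0.06 N m of friction) and does not move up or down itself.
- screw_grip (a point): middle of the screw's black T-bar head, on the screw axis, 13 mm behind the blade (machine +x), 112 mm above the table; turns with the screw. The bar is 46 mm long (this frame's x), 10 mm thick (y) and 23 mm high (100 to 123 mm above the table). Below it 15 mm clear height to the crosshead, save for a collar and nut up to 25 mm across.
- gauge: setting gauge, 110 g: flat steel tongue 20 mm wide and 4 mm thick with an upright wooden grip on its rear end, the whole underside flat. Origin on the underside below the middle of the grip; x points along the tongue to its tip, z up. It lies on the table on its flat side.
- gauge_grip (a point): middle height to pinch the gauge's wooden grip: 24 mm above the underside, above the gauge's origin; the grip is 40 mm long (x), 14 mm thick (y), and its top is 34 mm above the underside.
- gauge_tip (a point): tip of the gauge's tongue, on the underside, 135 mm from the gauge's origin along x. The friction of the tongue on bed and blade is about 0.6 each, so the pull to slide it is about 1.2 times the nip plus 0.7 N.
- loupe: black eye loupe, 34 mm across, 30 mm high, a bystander; origin in the middle of the underside.
- bead_tube: clear bead tube with a white cap, 16 mm across, 74 mm long, standing upright, a bystander; origin in the middle of the underside.

How it is judged:
By the outcome, as a careful person would: the job done as asked, in the order asked, and still so for the second after the job is handed in, with the robot touching nothing.
It also fails if it takes over 67 s, if anything falls off the work surface, if the arm or the gripper's body presses on something with over 40 N, if the wrist force passes 120 N, or if a joint passes its speed limit or range.

## Working session

There is one attempt and no reset: what is moved stays moved. The work goes in short steps, each a Python script; the robot and the scene stay as the last script left them, time stands still between calls to the robot, and variables do not carry over. Pictures are saved under pics/ and viewed, about 8 in all and at most 12, crops included, and the job is handed in when it is done.

```bash
mkdir -p pics; cat > h.py <<'E'
import numpy as np, cv2
from plant import r
def cap(n,f=None):
    c=r.capture(n)
    if f: cv2.imwrite('pics/'+f,c['image'])
    return c
def fpx(c): return 240/np.tan(np.radians(c['fovy'])/2)
def ray(c,u,v):
    R=np.array(c['R']);t=np.array(c['t']);f=fpx(c)
    d=R.T@np.array([(u-c['cx'])/f,(v-c['cy'])/f,1]);return -R.T@t,d
def onz(c,u,v,z):
    o,d=ray(c,u,v);return o+d*(z-o[2])/d[2]
def proj(c,X):
    p=np.array(c['R'])@np.array(X)+np.array(c['t']);f=fpx(c);return np.array([c['cx']+f*p[0]/p[2],c['cy']+f*p[1]/p[2]])
E
python3 - <<'E'
from h import *
import pickle
d={}
for n in('scene','side','wrist'):
    c=cap(n,n+'0.png'); d[n]=c; print(n,c['fovy'],c['cx'],c['cy'],-np.array(c['R']).T@c['t'],np.array(c['R'])[2])
pickle.dump(d,open('c0.pkl','wb'))
s=r.state();print(s,r.finger_overhang)
E
```

```text
scene 47.23401075353518 308.57209900130994 233.9932121832483 [ 0.10786315 -0.65321325  0.67511202] [ 0.49531684  0.65188614 -0.57420005]
side 53.48408581641231 315.1469940364953 243.1377777727698 [0.48032546 0.71379492 0.58976475] [ 0.11054643 -0.81662147 -0.56648818]
wrist 63.330246667443014 316.22094537973135 235.8002621993489 [0.59982454 0.08113537 0.3737143 ] [-0.00158765 -0.3174005  -0.94829025]
{'t': 0.15, 'joints': array([-1.15068592e-01,  3.59403034e-01,  1.51116871e+00,  7.46631277e-06,
        1.27252791e+00, -1.15100128e-01]), 'dq': array([ 0.00079212, -0.00162347, -0.00256032,  0.00057884,  0.00167308,
       -0.00059002]), 'joint_torque': array([ 1.72794025e-04, -5.28028965e+01, -2.78930157e+01, -4.07995576e-04,
        8.21093854e-03, -1.54210170e-05]), 'eef_pos': array([5.99494932e-01, 7.21301205e-05, 2.44614640e-01]), 'orientation': array([5.33162158e-05, 7.07635573e-01, 7.40605332e-05, 7.06577588e-01]), 'force': array([-1.38712624, -1.02822719,  0.55896125]), 'torque': array([-0.03490165, -0.01295036,  0.0341657 ]), 'gripper_width': 1.0003102840851348} 0.014
```

View pics/scene0.png

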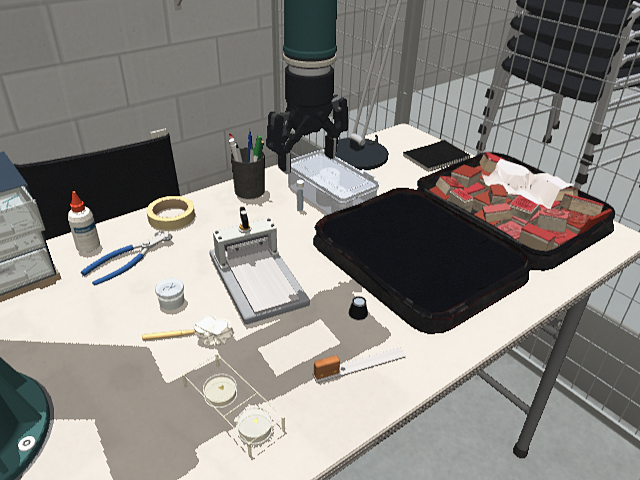

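View pics/side0.png

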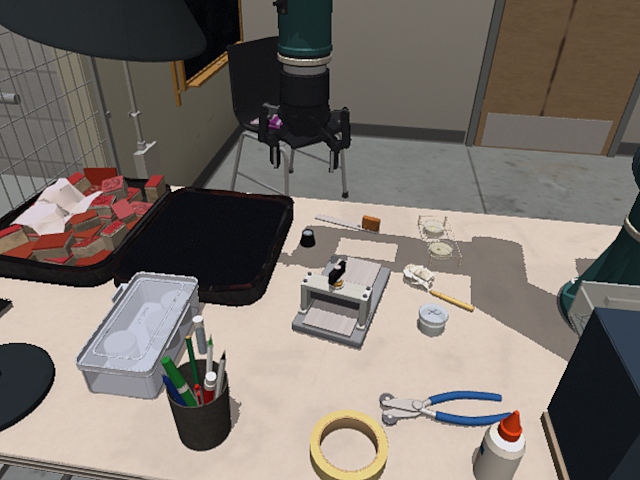

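View pics/wrist0.png

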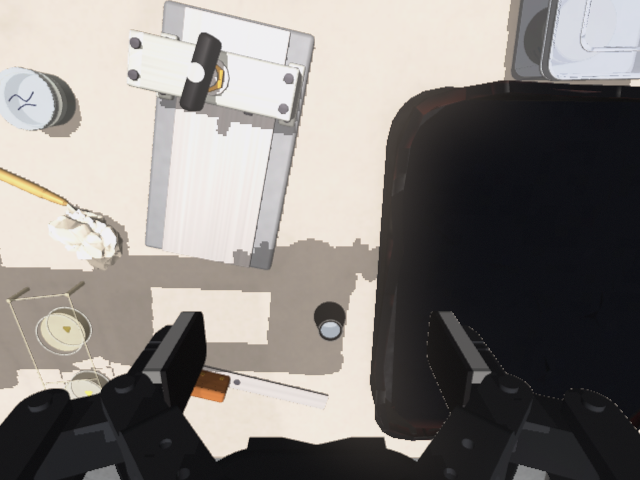

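```bash
python3 - <<'E'
from h import *
import pickle
d=pickle.load(open('c0.pkl','rb'))
w=d['wrist']
print(np.array(w['R']))
for n,u,v,z in[('c1',166,2,.02),('c2',313,38,.02),('c3',270,269,.02),('c4',146,247,.02),('bar a',208,38,.123),('bar b',194,106,.123),('tip1',328,394,.004),('tip2',325,408,.004),('gripA',229,378,.004),('loupe',329,330,.03)]:
    print(n,onz(w,u,v,z).round(4))
im=d['wrist']['image'];cv2.imwrite('pics/w_crop.png',cv2.resize(im[350:430,170:350],None,fx=4,fy=4,interpolation=cv2.INTER_CUBIC))
s=d['scene']['image'];a=cv2.resize(s[335:395,300:420],None,fx=5,fy=5,interpolation=cv2.INTER_CUBIC)
b=cv2.resize(d['side']['image'][205:255,290:390],None,fx=6,fy=6,interpolation=cv2.INTER_CUBIC)
w4=cv2.resize(im[355:425,180:340],None,fx=3.75,fy=3.75)
cv2.imwrite('pics/crop1.png',np.vstack([a,b,w4])) if 0 else cv2.imwrite('pics/crop1.png',np.vstack([a[:290],b[:300,:600]]))
def hue(im,lo,hi):
    return cv2.inRange(cv2.cvtColor(im,cv2.COLOR_BGR2HSV),lo,hi)
for n,(x0,y0,x1,y1) in dict(scene=(300,340,350,390),side=(350,205,390,240),wrist=(170,355,240,410)).items():
    m=hue(d[n]['image'],(3,140,50),(20,255,255))[y0:y1,x0:x1]
    p=np.argwhere(m)[:,::-1]+[x0,y0]; print(n,len(p),p.mean(0),p.min(0),p.max(0))
E
```

```text
[[ 9.99998211e-01  4.70844005e-04 -1.83181099e-03]
 [ 1.02791451e-03 -9.48291463e-01  3.17399189e-01]
 [-1.58764522e-03 -3.17400504e-01 -9.48290251e-01]]
c1 [0.4792 0.1595 0.02  ]
c2 [0.5965 0.1336 0.02  ]
c3 [ 0.5536 -0.0719  0.02  ]
c4 [ 0.4343 -0.0489  0.02  ]
bar a [0.5365 0.1183 0.123 ]
bar b [0.5246 0.0808 0.123 ]
tip1 [ 0.613  -0.2361  0.004 ]
tip2 [ 0.6096 -0.2562  0.004 ]
gripA [ 0.4997 -0.214   0.004 ]
loupe [ 0.6122 -0.1346  0.03  ]
scene 434 [326.21428571 366.79953917] [314 356] [339 378]
side 209 [370.35406699 223.00478469] [362 216] [379 230]
wrist 821 [210.48721072 386.15590743] [190 371] [228 401]
```

View pics/crop1.png

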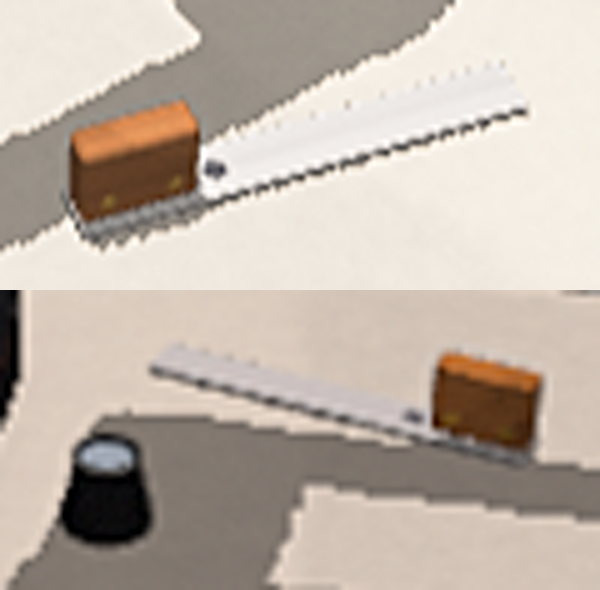

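The gauge lies upright and flat, with the grip at about (210,386) in the wrist view and the tip at about (327,401). The machine's open bed faces −y, and the T-bar is at about (201,72).

```bash
python3 - <<'E'
from h import *
import pickle
from scipy.spatial.transform import Rotation as Ro
d=pickle.load(open('c0.pkl','rb'))
P=lambda n,u,v,z:print(n,u,v,onz(d[n],u,v,z).round(4))
P('scene',405.4,356.6,.004);P('scene',401,348.5,.004);P('side',315.3,218.7,.004);P('side',319.2,214.2,.004)
P('scene',327,361,.034);P('side',371.2,218.3,.034)
P('scene',326,370,.017)
def Q(psi): return (Ro.from_euler('z',psi,degrees=True)*Ro.from_quat([0,.70710678,0,.70710678])).as_quat()
for p,psi in[((.48,-.22,.05),-104),((.48,-.22,.05),76),((.507,-.003,.05),-12),((.507,-.003,.05),168),((.529,.099,.11),162),((.529,.099,.11),7),((.529,.099,.11),-18),((.529,.099,.11),-170)]:
    q=r.solve_ik(p,Q(psi)); print(p,psi,None if q is None else np.round(q,2))
E
```

```text
scene 405.4 356.6 [ 0.6069 -0.2601  0.004 ]
scene 401 348.5 [ 0.6136 -0.2432  0.004 ]
side 315.3 218.7 [ 0.6091 -0.2308  0.004 ]
side 319.2 214.2 [ 0.603  -0.2526  0.004 ]
scene 327 361 [ 0.4811 -0.213   0.034 ]
side 371.2 218.3 [ 0.4796 -0.2062  0.034 ]
scene 326 370 [ 0.4785 -0.2147  0.017 ]
(0.48, -0.22, 0.05) -104 [-0.56  0.52  1.85 -0.    0.77  1.25]
(0.48, -0.22, 0.05) 76 [-0.56  0.52  1.85 -0.    0.77 -1.89]
(0.507, -0.003, 0.05) -12 [-0.14  0.5   1.9  -0.    0.74  0.07]
(0.507, -0.003, 0.05) 168 None
(0.529, 0.099, 0.11) 162 [ 0.06  0.43  1.79 -0.    0.92 -2.77]
(0.529, 0.099, 0.11) 7 [ 0.06  0.43  1.79 -0.    0.92 -0.07]
(0.529, 0.099, 0.11) -18 [ 0.06  0.43  1.79 -0.    0.92  0.37]
(0.529, 0.099, 0.11) -170 None
```

```bash
cat >> h.py <<'E'
from scipy.spatial.transform import Rotation as Ro
def Q(psi): return (Ro.from_euler('z',psi,degrees=True)*Ro.from_quat([0,.70710678,0,.70710678])).as_quat()
YAW=78.0; O=np.array([.527,.086])
a=np.radians(YAW); EX=np.array([np.cos(a),np.sin(a)]); EY=np.array([-EX[1],EX[0]])
def M(x,y,z): return np.r_[O+x*EX+y*EY,z]
def F(n=5,dt=.02):
    f=[]
    for _ in range(n): r.dwell(dt); f.append(r.state()['force'])
    return np.mean(f,0),np.std(f,0)
def fm(f): return np.array([f[:2]@EX,f[:2]@EY,f[2]])
E
python3 - <<'E'
from h import *
q=Q(-105)
r.goto([.480,-.211,.10],q); c=cap('wrist','hover.png')
print(F())
r.move_l([.480,-.211,.022],velocity=.1)
print(r.state()['eef_pos'],F())
r.set_gripper(0.0,40); print(r.state()['gripper_width'],F())
r.move_l([.480,-.211,.10],velocity=.12); print(F())
cap('side','lift_side.png');cap('scene','lift_scene.png'); print(r.state()['t'])
a=cv2.imread('pics/lift_side.png')[120:270,250:450];b=cv2.imread('pics/lift_scene.png')[260:410,260:460]
cv2.imwrite('pics/lift.png',cv2.resize(np.hstack([a,b]),None,fx=2,fy=2))
E
```

```text
(array([ 0.02772213, -0.26422686, -0.44439682]), array([0.32503155, 0.62767884, 0.55216578]))
[ 0.48036692 -0.21117784  0.02235018] (array([-0.51033767, -0.04852346, -0.34102277]), array([0.4249486 , 0.79151625, 0.33800284]))
0.14814989230104697 (array([-0.81652183, -0.70840814,  3.25654974]), array([0.49933472, 0.51654508, 0.66069146]))
(array([-0.27468884, -0.17123582, -1.14160532]), array([0.22605532, 0.67956404, 0.22453566]))
4.2833
```

View pics/lift.png

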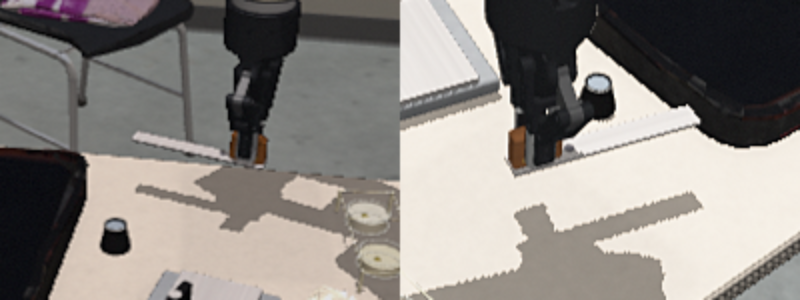

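```bash
python3 - <<'E'
from h import *
import pickle
d=pickle.load(open('c0.pkl','rb'))
g=np.array([np.cos(np.radians(-15)),np.sin(np.radians(-15))])
for n,u,v in[('scene',407.5,318),('side',318,188)]:
    p=onz(d[n],u,v,.082);rel=p[:2]-[.480,-.211];print(p.round(4),rel@g,rel@[-g[1],g[0]])
# travel to machine
r.goto(M(-.145,0,.14),Q(YAW-90))
f0,_=F(10);print(f0)
r.move_l(M(-.145,0,.058),velocity=.1)
z=.058
while z>.044:
    z-=.0005; r.move_l(M(-.145,0,z),velocity=.01); f,_=F(4)
    if f[2]-f0[2]>3: break
s=r.state();print(z,s['eef_pos'],f-f0,s['t'])
c=cap('side','bed_side.png');c2=cap('scene','bed_scene.png');cap('wrist','bed_wrist.png')
a=c['image'][230:350,270:420];b=c2['image'][190:310,180:330]
cv2.imwrite('pics/bed.png',cv2.resize(np.hstack([a,b]),None,fx=2.6,fy=2.6,interpolation=cv2.INTER_CUBIC))
E
```

```text
[ 0.608  -0.2512  0.082 ] 0.1340683713811309 -0.0056920083694069696
[ 0.6054 -0.2372  0.082 ] 0.1278782792489316 0.007179877614742202
[ 0.19178056 -0.05377475 -1.3106133 ]
0.049999999999999996 [ 0.49693706 -0.05585294  0.05018581] [-0.44237542 -0.19543232  3.80915046] 11.6917
```

View pics/bed.png

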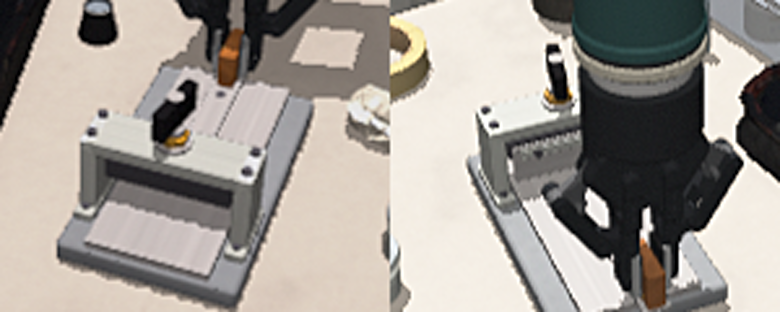

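View pics/bed_wrist.png

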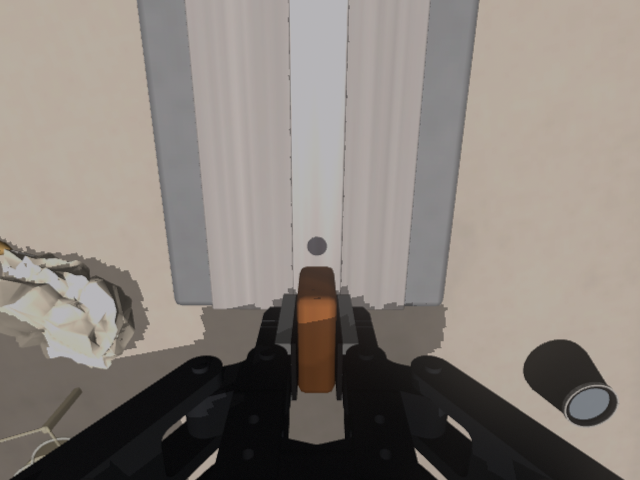

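```bash
python3 - <<'E'
from h import *
c=cap('wrist')
tcp=r.state()['eef_pos']
L=lambda p:np.array([(p[:2]-O)@EX,(p[:2]-O)@EY,p[2]]).round(4)
print('tcp',L(tcp))
for n,u,v,z in[('edge',213,306,.028),('edge',407,306,.028),('bedL',190,2,.028),('bedR',428,2,.028),('grip front',316,298,.062),('grip rear',316,391,.062),('gripfrontbot',316,267,.032),('rivet',317,246,.032)]: print(n,L(onz(c,u,v,z)))
f0=np.array([.19,-.05,-1.31])
for x in np.arange(-.135,-.0899,.0075):
    r.move_l(M(x,0,.0502),velocity=.05); f,_=F(4); print(round(x,4),fm(f-f0).round(1))
    if abs(fm(f-f0)[0])>8: print('JAM');break
s=r.state();print(L(s['eef_pos']),s['t'])
E
```

```text
tcp [-1.45e-01 -1.00e-04  5.02e-02]
edge [-0.1469  0.0446  0.028 ]
edge [-0.1468 -0.0401  0.028 ]
bedL [-0.0304  0.0427  0.028 ]
bedR [-0.0303 -0.0386  0.028 ]
grip front [-0.1252 -0.0004  0.062 ]
grip rear [-0.1632 -0.0004  0.062 ]
gripfrontbot [-0.1267 -0.0004  0.032 ]
rivet [-0.1175 -0.0008  0.032 ]
-0.135 [ 1.4 -0.   3. ]
-0.1275 [1.5 0.3 3.3]
-0.12 [1.3 0.2 2.9]
-0.1125 [ 1.5 -0.1  2.2]
-0.105 [ 1.3 -0.   2. ]
-0.0975 [ 1.3 -0.1  2.1]
-0.09 [ 1.3 -0.1  1.8]
[-0.0898  0.      0.0502] 14.5083
```

```bash
python3 - <<'E'
from h import *
z=.0502; R=[]
b=None
def S(n=8):
    f=[];
    for _ in range(n):
        r.dwell(.02); s=r.state(); f.append(np.r_[s['force'],s['torque'],s['eef_pos'][2]])
    return np.mean(f,0)
while z<.0562:
    v=S(); t=v[3:5]; ty=t@EY; tz=v[6]
    R.append((z,tz,v[2],ty)); print('%.4f %.5f fz %.2f my %.3f'%(z,tz,v[2],ty))
    if len(R)>5 and v[2]<-1.31-3.0: break
    z+=.0003; r.move_l(M(-.090,0,z),velocity=.02)
r.move_l(M(-.090,0,.0504),velocity=.02)
print(S().round(2),r.state()['t'])
E
```

```text
0.0502 0.05018 fz 0.57 my -0.139
0.0505 0.05040 fz -1.35 my 0.075
0.0508 0.05080 fz -0.93 my 0.033
0.0511 0.05111 fz -1.06 my 0.054
0.0514 0.05141 fz -1.24 my 0.061
0.0517 0.05171 fz -1.35 my 0.041
0.0520 0.05201 fz -0.91 my 0.044
0.0523 0.05231 fz -1.44 my 0.039
0.0526 0.05261 fz -1.17 my 0.045
0.0529 0.05291 fz -1.20 my 0.030
0.0532 0.05316 fz -2.01 my 0.075
0.0535 0.05344 fz -2.85 my 0.100
0.0538 0.05373 fz -4.10 my 0.123
0.0541 0.05406 fz -5.13 my 0.154
[ 0.16  0.03 -0.83 -0.04  0.   -0.01  0.05] 20.0917
```

```bash
python3 - <<'E'
from h import *
r.set_gripper(.5)
r.move_l(M(-.090,0,.19),velocity=.2)
r.set_gripper(.6,25)
r.goto(M(.015,.002,.21),Q(-17)); 
c=cap('wrist','screw.png');s=r.state();print(s['eef_pos'],s['joints'].round(3),s['t'])
import pickle;pickle.dump(c,open('c1.pkl','wb')); print(proj(c,M(.015,.002,.123)),F(8))
E
```

```text
[0.52771667 0.10099084 0.20944032] [ 6.100e-02  3.070e-01  1.689e+00 -1.000e-03  1.147e+00  3.570e-01] 22.1417
[316.21167171 250.95544067] (array([-0.10881186, -0.33190925, -0.24701264]), array([0.36138646, 0.48697271, 0.63848524]))
```

View pics/screw.png

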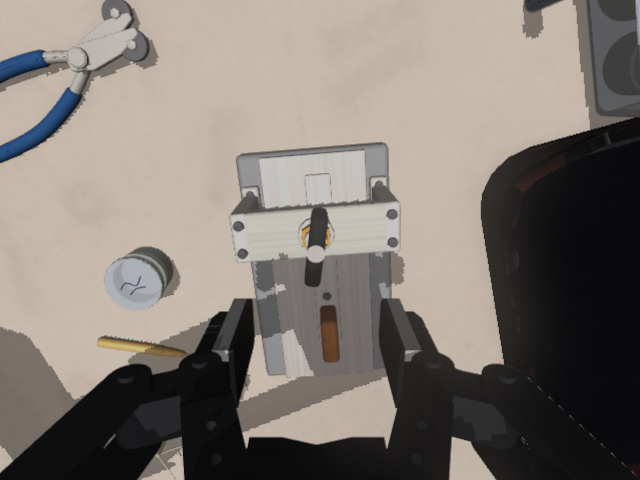

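```bash
python3 - <<'E'
from h import *
import pickle
c=pickle.load(open('c1.pkl','rb'))
L=lambda p:np.array([(p[:2]-O)@EX,(p[:2]-O)@EY,p[2]]).round(4)
print('tip',L(onz(c,318,174,.032)),'dot',L(onz(c,316,253,.123)),'base far edge',L(onz(c,312,147,.02)),'crosshead front',L(onz(c,318,257,.085)))
P=onz(c,316,253,.123)[:2]
r.goto(np.r_[P,.16],Q(-20)); f0,_=F(10)
r.move_l(np.r_[P,.1155],velocity=.12); f,_=F(6); print('down',(f-f0).round(2))
r.set_gripper(0.0,25); f,_=F(8); s=r.state();print('grip',(f-f0).round(2),s['gripper_width'],s['joints'][5],s['torque'].round(3),s['t'])
np.save('f0.npy',np.r_[f0,P])
E
```

```text
tip [ 0.0452 -0.0018  0.032 ] dot [0.0137 0.0022 0.123 ] base far edge [0.0652 0.0013 0.02  ] crosshead front [-0.004   0.0024  0.085 ]
down [-0.19  0.15 -0.37]
grip [-3.03  1.07  4.39] 0.10911879094443727 0.40760177375970613 [ 0.1    0.474 -0.046] 23.9583
```

```bash
python3 - <<'E'
from h import *
a=np.load('f0.npy');f0=a[:3]
s=r.state();p=s['eef_pos'].copy();p[2]+=.0006
r.move_l(p,velocity=.02);f,_=F(5);print('raised',(f-f0).round(2))
q0=r.state()['joints'].copy(); T=1.53
for k in(.4,.8,1.2,T):
    q=r.state()['joints']*0+q0; q[5]=q0[5]+k; r.movej(q); f,_=F(6); s=r.state()
    print(k,(f-f0).round(2),s['joints'][5].round(3),s['torque'].round(3),s['gripper_width'].round(3),s['t'])
    if np.linalg.norm(f-f0)>25: print('STOP');break
cap('scene','turn_scene.png')
E
```

```text
raised [  2.29   0.2  -10.06]Traceback (most recent call last):
  File "<stdin>", line 8, in <module>
AttributeError: 'float' object has no attribute 'round'
```

```bash
python3 - <<'E'
from h import *
a=np.load('f0.npy');f0=a[:3]
s=r.state();print(s['joints'],s['force']-f0,s['torque'],s['t'])
p=s['eef_pos'].copy();p[2]-=.0004
r.move_l(p,velocity=.02);f,_=F(5);s=r.state();print('lowered',(f-f0).round(2))
q0=s['joints'].copy(); start=.4076; T=1.53
for k in(.8,1.2,T):
    q=q0.copy(); q[5]=start+k; r.movej(q); f,_=F(6); s=r.state()
    print(k,(f-f0).round(2),round(s['joints'][5],3),s['torque'].round(2),round(s['gripper_width'],3),s['t'])
    if np.linalg.norm(f-f0)>25: print('STOP');break
E
```

```text
[5.89820300e-02 4.23505365e-01 1.78708215e+00 4.04349291e-04
 9.31668522e-01 8.05362410e-01] [ 1.61037821  1.54320744 -6.82487356] [ 0.22376136 -0.12086692 -0.06788408] 24.8583
lowered [-0.69  1.38  0.04]
0.8 [-0.76  2.3  -1.04] 1.205 [ 0.4   0.14 -0.05] 0.108 25.7583
1.2 [-1.62  4.44 -0.43] 1.604 [0.78 0.23 0.01] 0.111 26.325
1.53 [-1.47  5.57 -0.34] 1.936 [ 0.92  0.21 -0.12] 0.111 26.8417
```

```bash
python3 - <<'E'
from h import *
r.set_gripper(.5); p=r.state()['eef_pos'].copy(); p[2]=.19; r.move_l(p,velocity=.2)
c=cap('wrist','after.png')
r.goto(M(-.090,0,.15),Q(YAW-90)); r.move_l(M(-.090,0,.0504),velocity=.15)
f0,_=F(20); print('free',f0.round(2))
r.set_gripper(0.0,40); f,_=F(12); print('grip',fm(f-f0).round(2),r.state()['gripper_width'])
for x in(-.0905,-.091,-.092,-.094,-.097):
    r.move_l(M(x,0,.0504),velocity=.015); f,_=F(12); s=r.state(); print(x,fm(f-f0).round(2),s['eef_pos'][2].round(5),s['t'])
    if fm(f-f0)[0]>14: print('STOP');break
np.save('f1.npy',f0)
E
```

```text
free [-0.03  0.11  0.2 ]
grip [-0.03  0.6   5.08] 0.15506017786183438
-0.0905 [1.81 0.63 5.01] 0.05065 31.625
-0.091 [2.88 0.38 5.17] 0.05065 32.075
-0.092 [2.66 0.47 5.07] 0.05065 32.525
-0.094 [2.4  0.2  5.13] 0.05065 33.0083
-0.097 [ 2.07 -0.23  5.01] 0.05064 33.5583
```

```bash
python3 - <<'E'
from h import *
f0=np.load('f1.npy'); z=.0504;x=-.097
for _ in range(5):
    z+=.0002; r.move_l(M(x,0,z),velocity=.02); f,_=F(10); d=fm(f-f0); print(round(z,4),d.round(2),r.state()['eef_pos'][2].round(5))
    if d[2]<.5: break
for x in(-.0975,-.098,-.099,-.100):
    r.move_l(M(x,0,z),velocity=.015); f,_=F(12); s=r.state(); print(x,fm(f-f0).round(2),s['t'])
E
```

```text
0.0506 [ 0.74 -0.95  2.9 ] 0.05065
0.0508 [-0.53 -0.82  0.33] 0.05069
-0.0975 [ 0.35 -0.4  -0.62] 34.8417
-0.098 [-0.3  -0.02 -1.08] 35.2917
-0.099 [-0.07 -0.13 -1.53] 35.7417
-0.1 [-0.04 -0.22 -1.22] 36.1917
```

```bash
python3 - <<'E'
from h import *
f0=np.load('f1.npy'); z=.0508
for i in range(14):
    f,_=F(14); d=fm(f-f0); print(round(z,5),d.round(2),r.state()['eef_pos'][2].round(5))
    if d[2]<-4: break
    z+=.00015; r.move_l(M(-.1,0,z),velocity=.02)
r.move_l(M(-.1,0,.0508),velocity=.02);print(r.state()['t'],fm(F(8)[0]-f0))
E
```

```text
0.0508 [-0.29 -0.06 -1.28] 0.05081
0.05095 [ 0.14 -0.08 -1.94] 0.05094
0.0511 [ 0.24 -0.2  -2.4 ] 0.05108
0.05125 [ 0.7  -0.15 -3.  ] 0.05122
0.0514 [ 0.92 -0.29 -3.47] 0.05139
0.05155 [ 1.28 -0.08 -3.93] 0.05152
0.0517 [ 1.67 -0.15 -4.7 ] 0.05166
39.575 [-0.38370514 -0.07985666 -1.82432413]
```

```bash
python3 - <<'E'
from h import *
P=np.load('f0.npy')[3:]
r.set_gripper(.45); r.move_l(M(-.1,0,.15),velocity=.25)
r.goto(np.r_[P,.15],Q(-107.7)); f0,_=F(5)
r.move_l(np.r_[P,.1158],velocity=.15); r.set_gripper(0.0,25)
s=r.state(); print('grip',(s['force']-f0).round(1),s['joints'][5],s['gripper_width'])
q=s['joints'].copy(); q[5]=1.936+.25; r.movej(q); f,_=F(4); s=r.state(); print((f-f0).round(1),s['joints'][5],s['t'])
r.set_gripper(.45); r.move_l(np.r_[P,.155],velocity=.25)
r.goto(M(-.1,0,.13),Q(YAW-90)); r.move_l(M(-.1,0,.0508),velocity=.2); f0,_=F(12); np.save('f1.npy',f0)
r.set_gripper(0.0,30); z=.0508
for _ in range(5):
    f,_=F(6); d=fm(f-f0); print(round(z,4),d.round(2))
    if d[2]<1.2: break
    z+=.0002; r.move_l(M(-.1,0,z),velocity=.03)
for x in(-.1006,-.1015,-.103):
    r.move_l(M(x,0,z),velocity=.02); f,_=F(10); s=r.state(); print(x,fm(f-f0).round(2),s['t'])
print(z)
E
```

```text
grip [-0.1  1.8  5. ] 1.9382226171969397 0.10963080296980265
[-0.6 -1.4  0. ] 2.182449633637621 43.5083
0.0508 [0.3  0.58 6.79]
0.051 [-0.07  0.64  6.77]
0.0512 [-0.04  0.08  5.94]
0.0514 [ 0.56 -0.35  5.15]
0.0516 [ 0.35 -0.88  2.68]
-0.1006 [ 3.37 -1.73 -1.67] 49.3
-0.1015 [ 3.78 -0.95 -2.15] 49.7167
-0.103 [ 2.42 -0.17 -2.25] 50.1333
0.05179999999999999
```

```bash
python3 - <<'E'
from h import *
f0=np.load('f1.npy'); z=.0516
for x in(-.1045,-.106):
    r.move_l(M(x,0,z),velocity=.02); f,e=F(10); s=r.state(); print(x,fm(f-f0).round(2),s['t'])
E
```

```text
-0.1045 [4.09 0.6  0.3 ] 50.55
-0.106 [4.   1.28 1.36] 50.9667
```

```bash
python3 - <<'E'
from h import *
import pickle
f0=np.load('f1.npy'); z=.0517
for x in(-.112,-.118,-.1235):
    r.move_l(M(x,0,z),velocity=.025); f,e=F(6); print(x,fm(f-f0).round(2))
r.set_gripper(.45); r.move_l(M(-.1235,0,.13),velocity=.2)
r.goto(M(.0,.0,.23),Q(-12)); print(r.state()['t'])
c=cap('wrist','end.png'); pickle.dump(c,open('c2.pkl','wb'))
a=c['image'][60:400,180:460]; s=cap('side')['image'][250:350,280:410]
cv2.imwrite('pics/end2.png',np.hstack([cv2.resize(a,(420,510)),cv2.resize(s,(380,292*510//510)) if 0 else cv2.copyMakeBorder(cv2.resize(s,(380,292)),0,218,0,0,cv2.BORDER_CONSTANT)]))
print(r.state()['t'])
E
```

```text
-0.112 [ 0.81  0.19 -1.11]
-0.118 [ 1.21 -0.17 -0.79]
-0.1235 [ 0.85  0.32 -1.02]
54.0083
54.1083
```

View pics/end2.png

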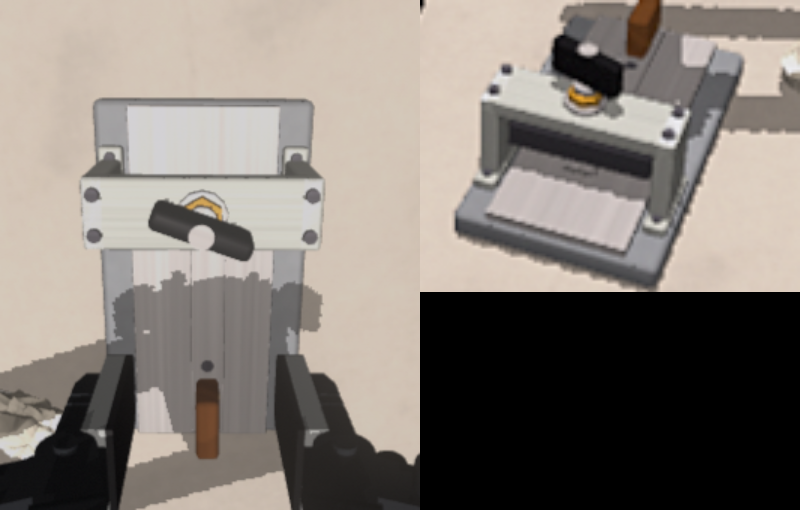

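```bash
python3 - <<'E'
from h import *
import pickle
c=pickle.load(open('c2.pkl','rb'));d=pickle.load(open('c0.pkl','rb'))
L=lambda p:np.array([(p[:2]-O)@EX,(p[:2]-O)@EY,p[2]]).round(4)
print('rivet',L(onz(c,318,304,.032)),'bed edge',L(onz(c,318,348,.028)),'far edge',L(onz(c,316,60+99/1.5,.02)),'grip rear top',L(onz(c,318,365,.062)))
print('side tip',L(onz(d['side'],334.8,307.5,.032)), 'side bed far edge', L(onz(d['side'],280+(565-420)/2.92,250+232/2.92,.028)))
E
```

```text
rivet [-0.0964 -0.0004  0.032 ] bed edge [-0.1473 -0.0006  0.028 ] far edge [0.0638 0.0017 0.02  ] grip rear top [-0.1417 -0.0005  0.062 ]
side tip [0.0119 0.0027 0.032 ] side bed far edge [0.0615 0.0105 0.028 ]
```

```bash
python3 - <<'E'
from h import *
r.goto(M(-.1235,0,.12),Q(YAW-90)); r.move_l(M(-.1235,0,.0515),velocity=.25); f0,_=F(8)
r.set_gripper(0.0,25); f,_=F(5); d=fm(f-f0); print(d.round(2),r.state()['t'])
z=.0515+(.0006 if d[2]>4 else .0003 if d[2]>2 else 0)
for x in(-.1239,-.1244):
    r.move_l(M(x,0,z),velocity=.03); f,_=F(8); print(x,fm(f-f0).round(2),r.state()['t'])
E
```

```text
[1.3  1.33 7.07] 55.7833
-0.1239 [2.8  1.93 7.45] 56.1667
-0.1244 [5.37 1.84 7.27] 56.55
```

```bash
python3 - <<'E'
from h import *
f0=np.array([0,0,0.]); z=.0521+.0006
r.move_l(M(-.1246,0,z),velocity=.03); f,_=F(6); print(fm(f).round(2))
r.move_l(M(-.1253,0,z),velocity=.03); f,_=F(6); print(fm(f).round(2),r.state()['t'],r.state()['eef_pos'],M(-.1253,0,z))
E
```

```text
[5.03 0.37 2.82]
[5.93 0.61 2.78] 57.25 [ 0.50120165 -0.03621972  0.05286183] [ 0.50094867 -0.03656189  0.0527    ]
```

```bash
python3 - <<'E'
from h import *
r.set_gripper(.45); p=r.state()['eef_pos'].copy(); p[2]=.16; r.move_l(p,velocity=.2)
c=cap('wrist','fin.png'); cap('scene','finscene.png'); print(r.state()['t'])
r.close_job()
E
```

```text
58.3917
the job is handed in; nothing more can be done
```

The blade gap is set and the job is handed in at 58.4 s. The gauge is left released, lightly nipped, with about 1 cm of tongue past the blade.

**What I did**
1. I slid the tongue in flat to about 43–45 mm past the blade. While still holding the gauge I lifted it gently until the tongue touched the blade, with about 4 N on the blade. That gave a clearance of about 2.5 mm over the tongue, and I let go.
2. I turned the screw 1.53 rad clockwise. A test pull of about 1 cm showed essentially no nip.
3. With about 33–35 mm of tongue still past the blade and the gauge released, I turned the screw another 0.25 rad, then drew the gauge back.

**Last checks**
- **Nip:** the final pull was 5.9 N with the gripper pressing down about 2.8 N, which puts the nip at about 3 N (4.3 N if the friction is lower than stated). The tongue still slid.
- **Disagreement:** three quicker pulls, with the gauge's weight carried by the gripper, read only 0.8–1.2 N, suggesting a nip near 1 N. The slower pulls gave about 2.5 N. The nip is light either way, but I know it only to about 1–4 N.
- **Tongue past the blade:** the cameras showed about 11 mm. A last feel-pull then moved the gripper about 1.5 mm further, so roughly 9.5 mm remains, give or take 2 mm. I didn't measure it again after that pull.
- **Loupe and bead tube:** I never worked near either. I took closing pictures but did not look at them, so I haven't confirmed by eye that both still stand.

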